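# Check a dowel on go and no-go gap gauges

### The arm

A 6-joint arm with a two-finger parallel gripper is mounted at the origin on a cart in front of the work surface, level with it; the furniture and walls round the work are solid. World frame = base frame: x ahead of the robot, y to its left, z up, the work surface at z = 0. Lengths are in m, angles in rad, forces in N, time in s.
With the tool pointing down it reaches from about 0.3 to 0.75 m from the base axis. Payload 8.5 kg.
Tool frame: the origin (TCP) lies on the centre line of the jaws, within the pads' length; the fingertips stand 22 mm ahead of it and the grasp point (between the pads) lies 3 mm ahead of it; z points along the fingers, y is the line along which they close (so a half turn about z gives the same grasp; the last joint's range is limited). The gripper opens to 88 mm and grips with 3 to 60 N. Pads are 18 mm wide; open, the fingers measure 123 mm over their backs; the gripper's body (75 mm by 187 mm) begins 45 mm behind the grasp point.
Start: joints at [0.95, 0.381, 1.297, -0, 1.464, -0.215], TCP at [0.217, 0.505, 0.261] pointing down, gripper open.
Joint ranges: [-3.11, 3.11], [-0.89, 2.33], [0.22, 2.48], [-1.42, 4.56], [0.17, 2.85], [-2.88, 2.88]. Speed limits (rad/s): [2.39, 2.39, 3.14, 3.14, 3.14, 3.14].

### API

Orientations are given as a 3x3 rotation matrix whose columns are the frame's x, y, z axes.
In Python, from cell import manip gives the robot as it stands.
- The arm moves only by the tool jog_arm, never from a script. Its argument "targets" is one flat list of numbers, 4 for each row, row after row: the shift along the world's x, y, z in mm, then the turn about the world's z in degrees. In form: [dx, dy, dz, twist, dx, dy, dz, twist, ...]. A call has 1 to 12 rows; each row shifts and turns the commanded pose from where the row before left it; what a row does not reach is not made up. A row lasts 1/10 s, in which the tool goes at most 50 mm and 8.59 degrees, less where a joint would pass 70% of its speed; a pose out of reach is approached as far as the arm can. A call with a gripper value outside its range is refused whole. "fingers" is the finger opening in mm, from 0 to 88.1, set as the call begins (left out, the last holds). The fingers move at their own pace and stop on an object; "squeeze" is the grip in N (left out, the last holds). Time passes only in rows, so rows that do not move let the fingers close. It gives the time, the measured TCP pose, the force, the opening and the grip force at its end, in the units of the state.
- manip.state(): the state, without advancing time (a new reading comes with each control period).
- manip.camera(name): name is "side" or "top" or "wrist"; returns a dict with "image" (400x640x3 uint8, blue, green, red), "vfov" (degrees; the focal length in pixels is half the picture's height over the tangent of half this angle, whatever the lens; pixels are square), "cx", "cy" (the principal point, pixels), "cam_to_world" (4x4, takes a point from camera to world coordinates). Camera axes: x right, y down, z forward; pixel columns grow to the right and rows downward; lengths in m; the calibration is good to about 2 mm. A picture is of the moment at which its call begins. There is no depth.
- manip.job_done(): hands the job in; it is judged then, once.
The state is a dict: "t": time; "joint_pos": joint angles; "dq": joint speeds; "effort": joint torques, N m; "ee_pos": TCP position; "eef_rot": TCP orientation; "force": force on the tool from outside, world axes, zero at the start; "moment": the same for the moment, N m; "finger_gap": opening from 0.0 (shut) to 1.0 (fully open); "finger_force": force on a finger pad.
Only numpy, scipy, OpenCV 4.12 (cv2) and the standard library are available. Lean on these libraries where they do the work, as an engineer would, in place of code of your own. Each camera call takes 0.05 s, during which the arm holds its last target. There are 200 camera calls.

### The job

Check the steel dowel on the two gap gauges: keeping it upright and low, push it gently through the go gap (the open lane between two jaws on the longer plate), in at the flared mouth and right out at the far end, with no more than 18 N on the gauge. Then try it in the flared mouth of the no-go gauge (the closed fork): press it straight in until both prongs stop it and keep a steady push of about 10 N for a second, never more than 20 N. Then stand the dowel upright in the yellow tray, let go, and leave the jars and the matchbox where they are.

Things in the scene. Friction and masses are not known exactly. Their poses are not given: they have to be found in the camera images.
- dowel_mid (a point): Centre (half-way up) of the loose steel dowel: a plain upright cylinder 20 mm in diameter and 75 mm long with small chamfers, 0.1 to 0.18 kg, standing on the bench at the start. z axis along the dowel; its yaw means nothing. Grip it high (about 50 mm above its foot) so that the fingers pass above the gauge jaws.
- go_plate (a point): Fixed go gauge. Point: on the 6 mm plate's upper face; x along the lane, mouth to exit, z up. Plate x = -68 to 48, y = +-42 mm. Rigid jaws 24 mm above the plate: gap 22 mm, parallel x = -15 to 23, flared 31 deg to 40 mm wide at x = -30. Jaws are clamped up to 6 mm to either side (unmeasured: y of the true centre line is -6 to 6), so feel the way. Start dowel axis at x = -50; out beyond 35.
- nogo_point (a point): Fixed no-go gauge. Point: at bench height below the nominal gap, on its centre line; x from the mouth inwards, z up. Rigid closed fork, prongs 7 to 30 mm above the bench, over bare bench (plate only from x = 18). Gap 17 mm, flared 31 deg to 29 mm at the mouth. Centred, the dowel's axis stops at x = -9 mm, but the fork is clamped up to 10 mm nearer or farther (unmeasured: stop at x = -19 to 1): feel for it.
- tray: Loose yellow card tray with a cream inside, 190 mm (x) by 137 mm (y), walls 28 mm high and 2 mm thick, floor 2 mm thick, about 0.06 kg. Origin at the centre of its underside, z up.
- jar_a: Bystander: small dark-red paint jar with a black cap, 26 mm across and 34 mm tall; origin at the centre of its underside.
- jar_b: Bystander: small grey paint jar with a black cap, 26 mm across and 34 mm tall; origin at the centre of its underside.
- matches: Bystander: red matchbox lying flat, 35 x 52 x 14 mm; origin at the centre of its underside.
There are look-alikes about, which are no part of the job. Leave any blue look-alike of the part that bears nogo_point alone.

How it is judged:
On the way, in this order (a step that is already met when the one before it is completed fails the run):
1. the dowel is upright and low over the go gauge's plate in front of the flared mouth (foot less than 10 mm above the plate) (x of dowel_mid in the frame of go_plate between -0.075 and -0.036 m and y of dowel_mid in the frame of go_plate between -0.014 and 0.014 m and z of dowel_mid in the frame of go_plate below 0.0475 m and angle between dowel_mid's own z axis and vertical below 0.2 rad), for 0.1 s.
2. the dowel is upright and low between the go jaws (x of dowel_mid in the frame of go_plate between -0.008 and 0.012 m and y of dowel_mid in the frame of go_plate between -0.009 and 0.009 m and z of dowel_mid in the frame of go_plate below 0.0475 m and angle between dowel_mid's own z axis and vertical below 0.2 rad), for 0.1 s.
3. the dowel has come out low at the far end of the go gap (x of dowel_mid in the frame of go_plate between 0.032 and 0.075 m and y of dowel_mid in the frame of go_plate between -0.016 and 0.016 m and z of dowel_mid in the frame of go_plate below 0.0475 m and angle between dowel_mid's own z axis and vertical below 0.2 rad), for 0.1 s.
4. the dowel is pressed upright and low into the fork, centred within 2.5 mm, with more than 6 N for 0.6 s (x of dowel_mid in the frame of nogo_point between -0.022 and 0.007 m and y of dowel_mid in the frame of nogo_point between -0.0025 and 0.0025 m and z of dowel_mid in the frame of nogo_point below 0.0475 m and angle between dowel_mid's own z axis and vertical below 0.2 rad and contact force between dowel and nogo_gauge above 6 N), for 0.6 s.
At the end, for the whole second after the job is handed in: The dowel stands upright (within 0.1 rad) and at rest on the floor of the yellow tray, wholly between its walls, and the tray lies flat on the bench (x of dowel_mid in the frame of tray between -0.083 and 0.083 m and y of dowel_mid in the frame of tray between -0.057 and 0.057 m and z of dowel_mid in the frame of tray between 0.03 and 0.046 m and angle between dowel_mid's own z axis and vertical below 0.1 rad and angle between tray's own z axis and vertical below 0.05 rad and height (world z) of tray below 0.006 m and linear speed of dowel below 0.02 m/s); the robot touches nothing.
It fails at once if the dowel bears on the go gauge with more than 18 N (contact force between dowel and go_gauge above 18 N).
It fails at once if the dowel bears on the no-go gauge with more than 20 N (contact force between dowel and nogo_gauge above 20 N).
It fails at once if the arm or fingers bear on a gauge with more than 25 N (contact force between any of the arm, the fingers and go_gauge above 25 N or contact force between any of the arm, the fingers and nogo_gauge above 25 N).
It fails at once if the dowel is let into or lifted out of the go gap from above (axis between the long jaws with its foot 12 to 22 mm above the plate) (x of dowel_mid in the frame of go_plate between -0.02 and 0.02 m and y of dowel_mid in the frame of go_plate between -0.008 and 0.008 m and z of dowel_mid in the frame of go_plate between 0.0495 and 0.0595 m).
It fails at once if a jar or the matchbox is moved by more than 20 mm (distance of any of jar_a, jar_b, matches from where it was at the start of the episode above 0.02 m).
It also fails if it takes over 72 s, if anything falls off the work surface, if the arm or the gripper's body presses on something with over 40 N, if the wrist force passes 120 N, or if a joint passes its speed limit or range.

## Working session

There is one attempt and no reset: what is moved stays moved. The work goes in short steps, Python scripts to look and compute and a tool call to move; the robot and the scene stay as the last step left them, time stands still between calls to the robot, and variables do not carry over. Pictures are saved under pics/ and viewed, at most 10 in all, crops included, and the job is handed in when it is done.

Besides the shell and the picture viewer there is one more tool, called after "Request:" as a command line: name --argument value ..., lists and objects as JSON in quotes. jog_arm: Moves the arm, as the interface text tells. Its arguments: {"type":"object","properties":{"targets":{"type":"array","items":{"type":"number"}},"fingers":{"type":"number"},"squeeze":{"type":"number"}},"required":["targets"]}

```bash
mkdir -p pics
cat > h.py <<'E'
import numpy as np, cv2, json
from cell import manip
def snap(name,fn):
    c=manip.camera(name); cv2.imwrite(f'pics/{fn}.png',c['image'])
    np.savez(f'pics/{fn}.npz',**{k:np.array(v) for k,v in c.items()}); return c
def ray(fn,u,v,z):
    c=np.load(f'pics/{fn}.npz'); f=200/np.tan(np.radians(float(c['vfov']))/2)
    d=np.array([(u-c['cx'])/f,(v-c['cy'])/f,1.]); T=c['cam_to_world']
    w=T[:3,:3]@d; o=T[:3,3]; return o+w*(z-o[2])/w[2]
def proj(fn,P):
    c=np.load(f'pics/{fn}.npz'); f=200/np.tan(np.radians(float(c['vfov']))/2)
    T=c['cam_to_world']; q=T[:3,:3].T@(np.array(P)-T[:3,3]); return f*q[0]/q[2]+float(c['cx']),f*q[1]/q[2]+float(c['cy'])
def crop(fn,u0,v0,u1,v1,k,out):
    im=cv2.imread(f'pics/{fn}.png')[v0:v1,u0:u1]; cv2.imwrite(f'pics/{out}.png',cv2.resize(im,None,fx=k,fy=k,interpolation=cv2.INTER_CUBIC))
E
python3 - <<'E'
from h import *
for n in ['top','side']:
    c=snap(n,n+'0'); print(n,c['vfov'],c['cx'],c['cy'],np.round(c['cam_to_world'],3).tolist())
a=cv2.imread('pics/top0.png');cv2.imwrite('pics/top0v.png',cv2.resize(a,(800,500)))
E
```

```text
top 56.05348109784092 317.771148475681 190.1706019119924 [[-0.004, -0.999, 0.044, 0.559], [-1.0, 0.004, 0.013, 0.018], [-0.013, -0.044, -0.999, 0.955], [0.0, 0.0, 0.0, 1.0]]
side 57.401579107688136 315.18735403732444 199.15005627488077 [[-0.974, -0.112, 0.199, 0.418], [-0.228, 0.462, -0.857, 0.845], [0.004, -0.88, -0.475, 0.532], [0.0, 0.0, 0.0, 1.0]]
```

View pics/top0v.png

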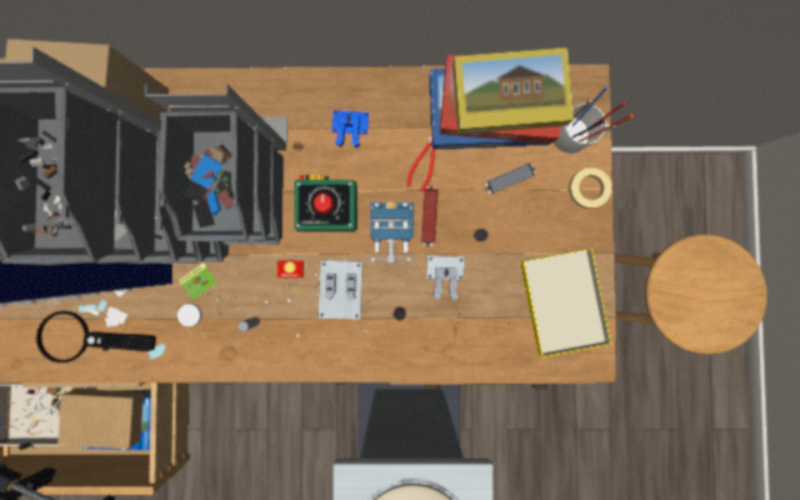

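View pics/side0.png

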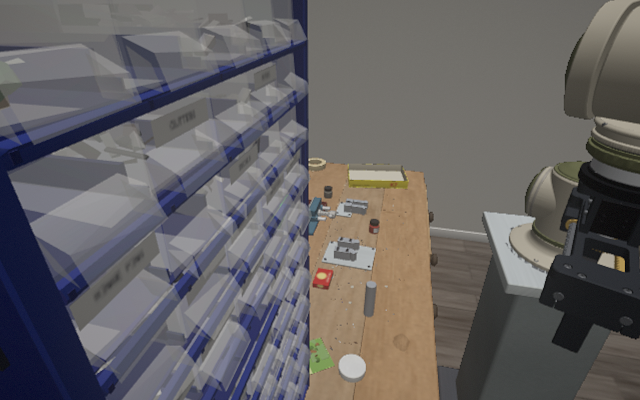

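The top view (800-wide) shows the dowel at (250,323), the go plate at (340,290), the tray at (565,300), the matchbox at (290,268), and the jars at (480,235) and (400,313). There are three fork candidates: grey at (446,275), blue at (350,127) and a teal vise-like object at (392,225). The grey one fits, because the blue one is the named decoy and the teal one is a different tool. I'll confirm it in an enlarged crop.

Run:
```python
from h import *
crop('top0',180,150,400,280,3.6,'c1')
```

```text
(no output)
```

View pics/c1.png

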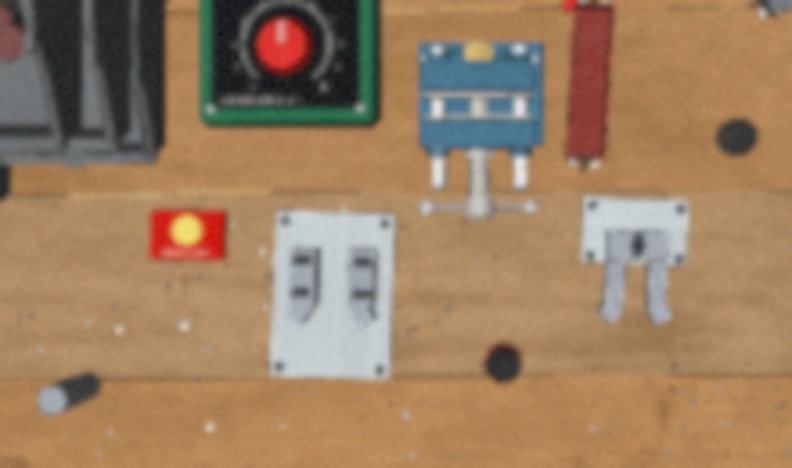

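The grey fork at crop (637,260) is the no-go gauge: it has a plate at the top and its mouth faces the robot. The go plate corners are at (276,210), (395,212), (391,380) and (270,376), with the flare towards the robot. The dowel's top is at (52,400).

Run:
```python
from h import *
def r(u,v,z): return ray('top0',180+u/3.6-.4,150+v/3.6-.4,z)
p=lambda n,x:print(n,np.round(x*1000,1)[:2])
def rect(n,cs,z):
    P=np.array([r(*c,z) for c in cs]) # UL UR LR LL
    print(n,'ctr',np.round(P.mean(0)*1000,1),'len',np.linalg.norm(P[0]-P[3]),np.linalg.norm(P[0]-P[1]))
    for a,b in((3,0),(2,1)): d=P[b]-P[a]; print('  ang x',np.degrees(np.arctan2(d[1],d[0])))
    d=P[0]-P[1]; print('  ang y',np.degrees(np.arctan2(-d[0],d[1])))
p('dowel top',r(52,400,.075)); p('dowel base',r(90,383,0.004))
rect('go',[(276,210),(395,212),(391,380),(270,376)],.006)
rect('nogo',[(583,197),(690,203),(687,266),(582,260)],.006)
p('prongL',r(610,320,.03));p('prongR',r(658,322,.03));p('nogo root',r(637,245,.03))
for n,u,v in(('goL bot',308,322),('goR bot',356,322),('goL top',318,248),('goR top',350,248)): p(n,r(u,v,.03))
T=[(522,262),(592,249),(610,346),(541,356)]
P=np.array([ray('top0',u*.8,v*.8,.028) for u,v in T]);print(np.round(P*1000),P.mean(0))
p('jarb',ray('top0',480*.8,235*.8,.034));p('jara',ray('top0',400*.8,313*.8,.034));p('match',ray('top0',290*.8,268*.8,.014))
print(manip.state())
```

```text
dowel top [433.6 318.8]
dowel base [435.3 316.4]
go ctr [496.9 145.6   6. ] len 0.11591036795449154 0.08369630380782332
  ang x -1.8765187684687588
  ang x -1.3877219173322501
  ang y -1.1678959519949021
nogo ctr [540.1 -66.3   6. ] len 0.04403253684297983 0.07493728114052324
  ang x -1.278767810301039
  ang x -3.2905083502988703
  ang y -3.4254454347885304
prongL [480.5 -46.4]
prongR [479.1 -79. ]
nogo root [531.4 -65.1]
goL bot [479.7 159.4]
goR bot [479.6 126.6]
goL top [530.  152.7]
goR top [530.  130.8]
[[ 551. -215.   28.]
 [ 576. -353.   28.]
 [ 387. -383.   28.]
 [ 368. -249.   28.]] [ 0.47011705 -0.30015582  0.028     ]
jarb [ 603.7 -132.5]
jara [452.1  24.8]
match [540.1 245.3]
{'t': 0.1, 'joint_pos': array([ 9.49697691e-01,  3.81125851e-01,  1.29814084e+00, -1.68398045e-05,
        1.46357180e+00, -2.15322789e-01]), 'dq': array([ 0.00069359, -0.00214685, -0.0009246 ,  0.00168283,  0.00132295,
        0.00285805]), 'effort': array([ 4.09640372e-03, -4.38651824e+01, -2.24914294e+01,  7.15221860e-02,
        3.42346926e-02, -1.15373582e-04]), 'ee_pos': array([0.21699359, 0.50515439, 0.26021586]), 'eef_rot': array([[-9.18797049e-01,  3.94729624e-01, -7.11372927e-04],
       [ 3.94730186e-01,  9.18796514e-01, -1.02290791e-03],
       [ 2.49834910e-04, -1.22064514e-03, -9.99999224e-01]]), 'force': array([ 0.01663797,  0.62288858, -0.12417721]), 'moment': array([-0.05879429,  0.01203577, -0.03283825]), 'finger_force': 0.0, 'finger_gap': 1.003223093699629}
```

Request:
jog_arm --targets '[31,-27,0,3.6,31,-27,0,3.6,31,-27,-20,3.6,31,-27,-30,3.6,31,-27,-30,3.6,31,-26,-20,3.6,31,-26,0,0,0,0,0,0,0,0,0,0]' --fingers 88

```text
t: 1.0
ee_pos: [0.4332, 0.3189, 0.1615]
eef_rot: [[-1.0, 0.031, -0.001], [0.031, 1.0, -0.0], [0.001, -0.0, -1.0]]
force: [0.7, -0.1, 0.4]
finger_gap: 1.001
finger_force: 0.0
```

Run:
```python
from h import *
c=snap('wrist','w1'); print(manip.state()['ee_pos'],c['cam_to_world'].round(3).tolist())
cv2.imwrite('pics/w1v.png',c['image'])
print(proj('w1',[.434,.318,.075]),proj('w1',[.434,.318,0]))
```

```text
[0.43251822 0.31953785 0.16171926] [[0.03, 0.959, 0.282, 0.36], [1.0, -0.029, -0.009, 0.32], [-0.001, 0.282, -0.959, 0.286], [0.0, 0.0, 0.0, 1.0]]
(np.float64(320.77210901238533), np.float64(220.3452805591419)) (np.float64(320.56277036133383), np.float64(192.6801039412056))
```

View pics/w1v.png

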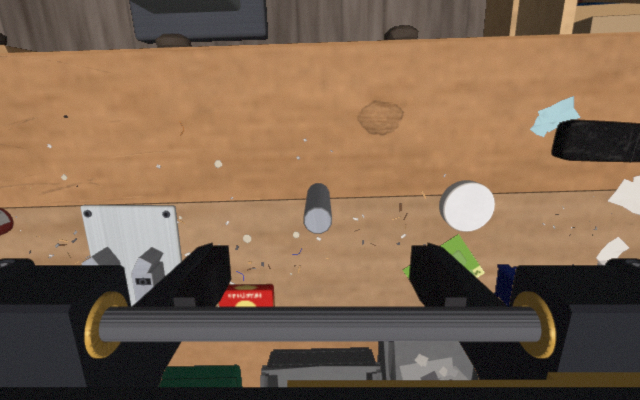

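The dowel's top is at (318,219), against a prediction of (321,220), so the estimate holds. I'm going down to grip at about 52 mm.

Request:
jog_arm --targets '[1,-2,-25,0,0,0,-30,0,0,0,-30,0,0,0,-15,0,0,0,-6,0,0,0,0,0,0,0,0,0]'

```text
t: 1.75
ee_pos: [0.434, 0.3179, 0.0567]
eef_rot: [[-1.0, 0.028, 0.001], [0.028, 1.0, 0.001], [-0.001, 0.001, -1.0]]
force: [-0.9, 0.1, 0.5]
finger_gap: 0.999
finger_force: 0.0
```

Request:
jog_arm --targets '[0,0,0,0,0,0,0,0,0,0,0,0,0,0,0,0,0,0,0,0,0,0,0,0,0,0,0,0,0,0,0,0]' --fingers 10 --squeeze 60

```text
t: 2.55
ee_pos: [0.434, 0.3173, 0.0558]
eef_rot: [[-1.0, 0.029, -0.0], [0.029, 1.0, 0.0], [0.0, 0.0, -1.0]]
force: [0.1, -1.1, -1.0]
finger_gap: 0.293
finger_force: 0.0
```

Request:
jog_arm --targets '[0,0,0,0,0,0,0,0,0,0,0,0,0,0,0,0]'

```text
t: 2.95
ee_pos: [0.434, 0.3173, 0.0558]
eef_rot: [[-1.0, 0.029, -0.0], [0.029, 1.0, 0.0], [0.0, 0.0, -1.0]]
force: [-0.2, 0.4, -0.5]
finger_gap: 0.198
finger_force: 59.8
```

Request:
jog_arm --targets '[0,0,15,0,0,0,19,0,3,-30,0,0,4,-36,0,0,4,-36,0,0,4,-36,0,0,4,-26,0,0,4,-10,0,0,0,0,0,0,0,0,0,0]'

```text
t: 3.95
ee_pos: [0.4569, 0.144, 0.0897]
eef_rot: [[-1.0, 0.029, -0.0], [0.029, 1.0, 0.0], [0.0, 0.0, -1.0]]
force: [-0.8, -0.0, -1.5]
finger_gap: 0.197
finger_force: 59.8
```

Run:
```python
from h import *
c=snap('wrist','w2'); s=manip.state(); print(s['ee_pos'],s['eef_rot'].round(3).tolist(),s['force'])
crop('w2',160,60,480,300,2.5,'w2v')
```

```text
[0.45679412 0.14424493 0.08970201] [[-1.0, 0.028, -0.0], [0.028, 1.0, 0.0], [0.0, 0.0, -1.0]] [-0.96959947  0.78864316 -2.08665252]
```

View pics/w2v.png

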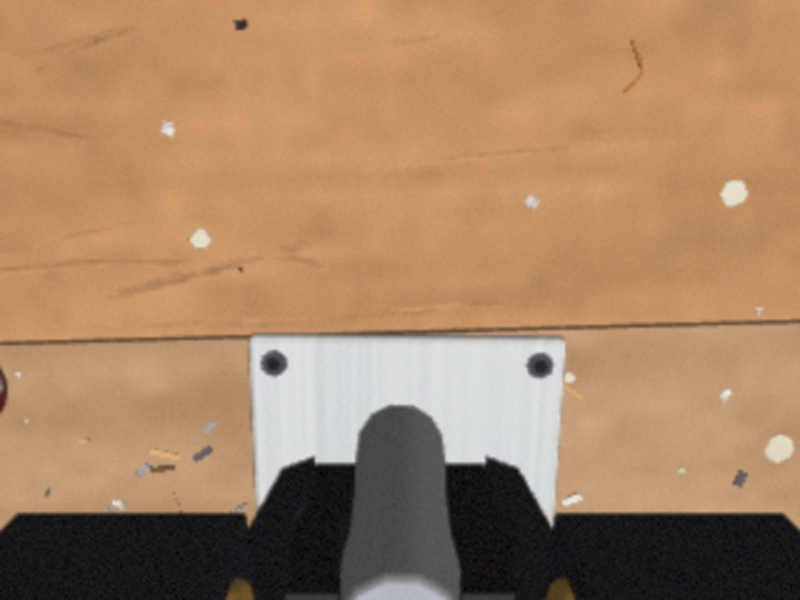

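The plate's near edge runs from (250,337) to (565,339) in the crop, with its left and right edges visible. The dowel's foot arc is at (398,405).

Run:
```python
from h import *
r=lambda u,v,z: np.round(ray('w2',160+u/2.5-.3,60+v/2.5-.3,z)*1000,1)
a,b=r(250,336,.006),r(565,339,.006); print(a,b,(a+b)/2, np.degrees(np.arctan2(a[0]-b[0],b[1]-a[1])))
print(r(258,500,.006),r(557,500,.006)); print('foot back edge',r(398,404,.034), 'sides',r(355,440,.034),r(443,440,.034))
```

```text
[437.6 103.7   6. ] [440.7 186.    6. ] [439.15 144.85   6.  ] -2.1571444286290635
[484.6 102.2   6. ] [487.  185.1   6. ]
foot back edge [447.6 142.2  34. ] sides [456.3 131.8  34. ] [456.8 152.5  34. ]
```

Request:
jog_arm --targets '[0,-0.7,-10,0,0,0,-10,0,0,0,-5,0,0,0,0,0,0,0,0,0]'

```text
t: 4.5
ee_pos: [0.457, 0.1427, 0.0646]
eef_rot: [[-1.0, 0.029, -0.0], [0.029, 1.0, -0.0], [0.0, -0.0, -1.0]]
force: [0.2, -0.5, -1.5]
finger_gap: 0.195
finger_force: 59.8
```

Request:
jog_arm --targets '[3,-0.1,0,0,3,-0.1,0,0,3,-0.1,0,0,2,-0.1,0,0,2,0,0,0,2,0,0,0,0,0,0,0]'

```text
t: 5.2
ee_pos: [0.4723, 0.1421, 0.0648]
eef_rot: [[-1.0, 0.029, 0.0], [0.029, 1.0, 0.0], [-0.0, 0.0, -1.0]]
force: [0.3, -0.7, -0.5]
finger_gap: 0.199
finger_force: 59.8
```

Request:
jog_arm --targets '[1,0,0,0,1,-0.1,0,0,1,0,0,0,1,0,0,0,1,-0.1,0,0,1,0,0,0]'

```text
t: 5.8
ee_pos: [0.4781, 0.1419, 0.0648]
eef_rot: [[-1.0, 0.029, 0.0], [0.029, 1.0, -0.0], [-0.0, -0.0, -1.0]]
force: [0.5, -0.0, -1.3]
finger_gap: 0.195
finger_force: 59.8
```

Request:
jog_arm --targets '[1,0,0,0,1,0,0,0,1,-0.1,0,0,1,0,0,0]'

```text
t: 6.2
ee_pos: [0.4821, 0.1418, 0.0648]
eef_rot: [[-1.0, 0.029, -0.0], [0.029, 1.0, -0.0], [0.0, -0.0, -1.0]]
force: [-0.1, -0.0, -2.1]
finger_gap: 0.196
finger_force: 59.8
```

Request:
jog_arm --targets '[0.7,0,0,0,0.7,0,0,0,0.6,0,0,0]'

```text
t: 6.5
ee_pos: [0.4841, 0.1419, 0.0648]
eef_rot: [[-1.0, 0.029, -0.0], [0.029, 1.0, -0.0], [0.0, -0.0, -1.0]]
force: [0.4, 0.0, -1.4]
finger_gap: 0.197
finger_force: 59.8
```

Request:
jog_arm --targets '[0.7,0,0,0,0.7,-0.1,0,0,0.6,0,0,0]'

```text
t: 6.8
ee_pos: [0.4861, 0.1418, 0.0648]
eef_rot: [[-1.0, 0.029, -0.0], [0.029, 1.0, -0.0], [0.0, -0.0, -1.0]]
force: [-0.2, -0.3, -1.6]
finger_gap: 0.196
finger_force: 59.8
```

Request:
jog_arm --targets '[0.7,0,0,0,0.7,0,0,0,0.6,0,0,0]'

```text
t: 7.1
ee_pos: [0.4881, 0.1418, 0.0648]
eef_rot: [[-1.0, 0.029, 0.0], [0.029, 1.0, -0.0], [-0.0, -0.0, -1.0]]
force: [-0.6, 0.3, -1.8]
finger_gap: 0.198
finger_force: 59.8
```

Request:
jog_arm --targets '[0.5,0,0,0,0.5,0,0,0,0.5,-0.1,0,0]'

```text
t: 7.4
ee_pos: [0.4895, 0.1417, 0.0648]
eef_rot: [[-1.0, 0.029, -0.0], [0.029, 1.0, 0.0], [0.0, 0.0, -1.0]]
force: [-0.2, 0.7, -1.3]
finger_gap: 0.197
finger_force: 59.8
```

Request:
jog_arm --targets '[0.5,0,0,0,0.5,0,0,0,0.5,0,0,0]'

```text
t: 7.7
ee_pos: [0.4911, 0.1417, 0.0648]
eef_rot: [[-1.0, 0.029, 0.0], [0.029, 1.0, -0.0], [-0.0, -0.0, -1.0]]
force: [-0.3, 0.4, -1.3]
finger_gap: 0.192
finger_force: 59.8
```

Request:
jog_arm --targets '[1,0,0,0,1,0,0,0,1,-0.1,0,0]'

```text
t: 8.0
ee_pos: [0.4941, 0.1416, 0.0648]
eef_rot: [[-1.0, 0.029, 0.0], [0.029, 1.0, -0.0], [-0.0, -0.0, -1.0]]
force: [0.2, -0.6, -1.3]
finger_gap: 0.198
finger_force: 59.8
```

Request:
jog_arm --targets '[1,0,0,0,1,-0.1,0,0,1,0,0,0,1,0,0,0]'

```text
t: 8.4
ee_pos: [0.4981, 0.1415, 0.0648]
eef_rot: [[-1.0, 0.029, -0.0], [0.029, 1.0, -0.0], [0.0, -0.0, -1.0]]
force: [0.8, -0.4, -2.7]
finger_gap: 0.199
finger_force: 59.8
```

Request:
jog_arm --targets '[1,-0.1,0,0,1,0,0,0,1,0,0,0,1,0,0,0]'

```text
t: 8.8
ee_pos: [0.5021, 0.1414, 0.0648]
eef_rot: [[-1.0, 0.029, -0.0], [0.029, 1.0, -0.0], [0.0, -0.0, -1.0]]
force: [0.4, 0.6, -1.5]
finger_gap: 0.194
finger_force: 59.8
```

Request:
jog_arm --targets '[1,-0.1,0,0,1,0,0,0,1,0,0,0,1,-0.1,0,0]'

```text
t: 9.2
ee_pos: [0.5061, 0.1412, 0.0648]
eef_rot: [[-1.0, 0.029, 0.0], [0.029, 1.0, -0.0], [-0.0, 0.0, -1.0]]
force: [-0.1, -0.5, -0.6]
finger_gap: 0.196
finger_force: 59.8
```

Request:
jog_arm --targets '[1,0,0,0,1,0,0,0,1,0,0,0,1,-0.1,0,0,1,0,0,0,1,0,0,0]'

```text
t: 9.8
ee_pos: [0.5121, 0.1411, 0.0648]
eef_rot: [[-1.0, 0.029, -0.0], [0.029, 1.0, -0.0], [0.0, -0.0, -1.0]]
force: [0.3, 0.7, -1.6]
finger_gap: 0.195
finger_force: 59.8
```

Request:
jog_arm --targets '[1,-0.1,0,0,1,0,0,0,1,0,0,0,1,-0.1,0,0,1,0,0,0,1,0,0,0]'

```text
t: 10.4
ee_pos: [0.5181, 0.1409, 0.0648]
eef_rot: [[-1.0, 0.029, -0.0], [0.029, 1.0, 0.0], [0.0, 0.0, -1.0]]
force: [-0.8, -1.0, -2.2]
finger_gap: 0.195
finger_force: 59.8
```

Request:
jog_arm --targets '[1,-0.1,0,0,1,0,0,0,1,0,0,0,1,-0.1,0,0,1,0,0,0,1,0,0,0]'

```text
t: 11.0
ee_pos: [0.5241, 0.1407, 0.0648]
eef_rot: [[-1.0, 0.029, -0.0], [0.029, 1.0, 0.0], [0.0, 0.0, -1.0]]
force: [0.3, -0.8, -2.0]
finger_gap: 0.197
finger_force: 59.8
```

Request:
jog_arm --targets '[1,-0.1,0,0,1,0,0,0,1,0,0,0,1,-0.1,0,0,1,0,0,0,1,0,0,0]'

```text
t: 11.6
ee_pos: [0.5301, 0.1404, 0.0648]
eef_rot: [[-1.0, 0.029, 0.0], [0.029, 1.0, -0.0], [-0.0, -0.0, -1.0]]
force: [0.4, -0.3, -1.5]
finger_gap: 0.198
finger_force: 59.8
```

Request:
jog_arm --targets '[1.5,-0.1,0,0,1.5,0,0,0,1.5,0,0,0,1.5,-0.1,0,0,1.5,0,0,0]'

```text
t: 12.1
ee_pos: [0.5377, 0.1402, 0.0648]
eef_rot: [[-1.0, 0.029, -0.0], [0.029, 1.0, -0.0], [0.0, -0.0, -1.0]]
force: [-0.2, 0.8, -1.5]
finger_gap: 0.197
finger_force: 59.8
```

Request:
jog_arm --targets '[1.5,-0.1,0,0,1.5,0,0,0,1.5,0,0,0,1.5,-0.1,0,0,1.5,0,0,0,0,0,0,0,0,0,0,0]'

```text
t: 12.8
ee_pos: [0.545, 0.1401, 0.0648]
eef_rot: [[-1.0, 0.029, -0.0], [0.029, 1.0, -0.0], [0.0, -0.0, -1.0]]
force: [0.1, -0.4, -1.1]
finger_gap: 0.195
finger_force: 59.8
```

Request:
jog_arm --targets '[0,0,15,0,0,0,20,0,0,0,15,0,-10,-25,0,-0.8,-18,-36,0,-0.8,-18,-38,0,0,-18,-38,0,0,-18,-38,0,0,-13,-26,0,0,0,0,0,0,0,0,0,0]'

```text
t: 13.9
ee_pos: [0.45, -0.0612, 0.115]
eef_rot: [[-0.998, 0.058, 0.0], [0.058, 0.998, 0.0], [-0.0, 0.0, -1.0]]
force: [0.9, 0.8, -2.0]
finger_gap: 0.199
finger_force: 59.8
```

Run:
```python
from h import *
c=snap('wrist','w3'); s=manip.state(); print(s['ee_pos'],s['eef_rot'].round(3).tolist(),s['force'])
crop('w3',120,60,520,360,2,'w3v')
```

```text
[ 0.45021704 -0.06066609  0.11491577] [[-0.998, 0.057, 0.0], [0.057, 0.998, 0.0], [-0.0, 0.0, -1.0]] [-0.73125633 -0.51789389 -1.01248211]
```

View pics/w3v.png

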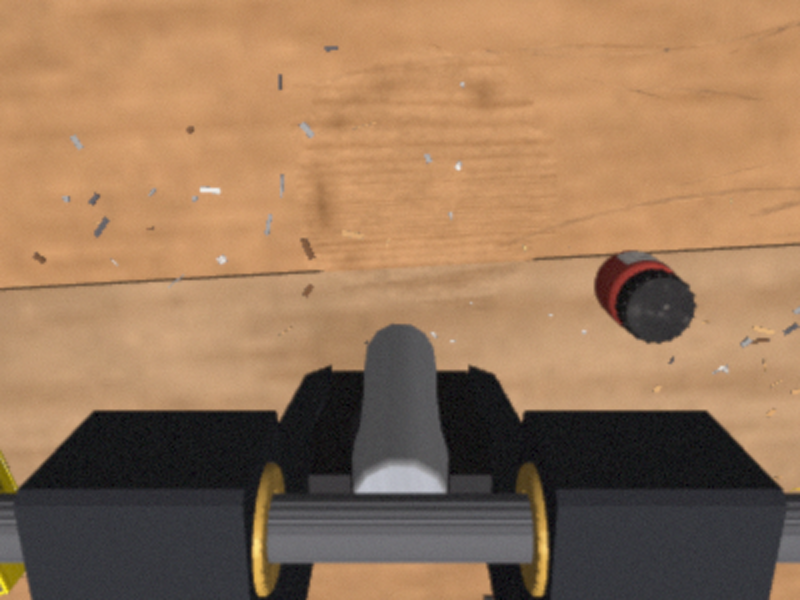

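The fork is hidden behind the gripper from here; only the red jar shows, at (655,300). The top-view estimate held for the go lane, so I'll refine the fork in the first top picture.

Run:
```python
from h import *
crop('top0',335,195,380,245,12,'c2')
```

```text
(no output)
```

View pics/c2.png

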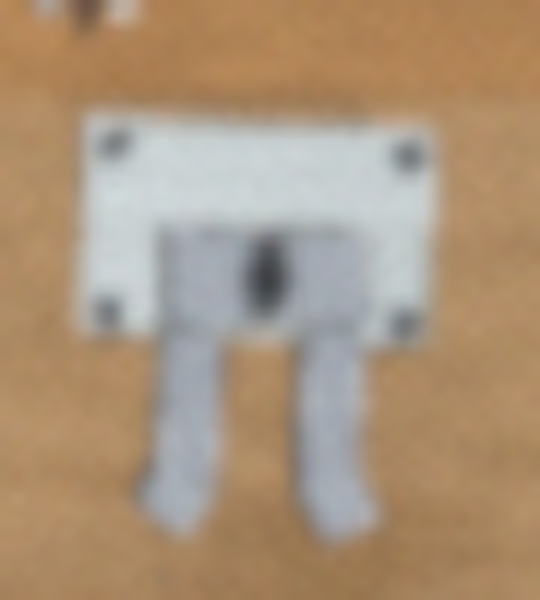

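The plate screws are at (113,144), (408,156), (404,325) and (107,312). The prongs' outer edges are at 160/362 and inner edges at 220/300 at row 400, and the tips are at about row 535.

Run:
```python
from h import *
r=lambda u,v,z: ray('top0',335+u/12-.46,195+v/12-.46,z)[:2]*1000
S=np.array([r(*p,.006) for p in((113,144),(408,156),(404,325),(107,312))])
c=S.mean(0); a=np.degrees([np.arctan2(*(S[0]-S[3])[::-1]),np.arctan2(*(S[1]-S[2])[::-1]),np.arctan2(-(S[0]-S[1])[0],(S[0]-S[1])[1])])
print('screws',c,a,S.round(1).tolist())
for n,u,v in(('mid400',260.5,400),('mid280',265,280),('midtip',260,508),('tip',260,535),('inL',220,400),('inR',300,400)): print(n,r(u,v,.03))
th=np.radians(a[2]); e=np.array([np.cos(th),np.sin(th)]); print('origin',c-40*e)
for P in (r(260.5,400,.03),r(265,280,.03),r(260,508,.03)): d=P-c; print(d@e+40, d@[-e[1],e[0]])
```

```text
screws [539.69332484 -66.08977468] [-2.43099886 -1.9041217  -2.54038498] [[558.7, -35.8], [556.0, -97.7], [520.6, -96.5], [523.5, -34.3]]
mid400 [506.36712031 -64.21129834]
mid280 [530.81626735 -65.32977849]
midtip [484.40888193 -63.9302576 ]
tip [478.9264013  -63.88555381]
inL [506.39156547 -55.94899547]
inR [506.34328414 -72.26777003]
origin [499.73263571 -64.31683242]
6.623286775242569 0.39949431102380817
31.097980905226606 0.3657865198576369
-15.325828393640265 -0.2930083694373705
```

Request:
jog_arm --targets '[0,-1.2,-20,0.8,0,0,-20,0,0,0,-12,0,0,0,-4.5,0,0,0,0,0,0,0,0,0]'

```text
t: 14.55
ee_pos: [0.4504, -0.0618, 0.0588]
eef_rot: [[-0.999, 0.042, 0.001], [0.042, 0.999, -0.0], [-0.001, -0.0, -1.0]]
force: [0.0, 0.2, -1.6]
finger_gap: 0.196
finger_force: 59.8
```

Request:
jog_arm --targets '[3,-0.1,0,0,3,-0.2,0,0,3,-0.1,0,0,3,-0.1,0,0,2,-0.1,0,0,1,0,0,0,0,0,0,0]'

```text
t: 15.25
ee_pos: [0.4651, -0.0627, 0.0583]
eef_rot: [[-0.999, 0.043, -0.0], [0.043, 0.999, -0.0], [0.0, -0.0, -1.0]]
force: [-1.2, -0.2, -1.1]
finger_gap: 0.197
finger_force: 59.8
```

Request:
jog_arm --targets '[1,0,0,0,1,-0.1,0,0,1,0,0,0,1,-0.1,0,0,1,0,0,0]'

```text
t: 15.75
ee_pos: [0.4701, -0.0629, 0.0583]
eef_rot: [[-0.999, 0.043, -0.0], [0.043, 0.999, -0.0], [0.0, -0.0, -1.0]]
force: [1.2, -0.0, -2.0]
finger_gap: 0.198
finger_force: 59.8
```

Request:
jog_arm --targets '[0.5,0,0,0,0.5,-0.1,0,0,0.5,0,0,0,0.5,0,0,0]'

```text
t: 16.15
ee_pos: [0.472, -0.063, 0.0583]
eef_rot: [[-0.999, 0.043, -0.0], [0.043, 0.999, -0.0], [0.0, -0.0, -1.0]]
force: [-1.0, 0.9, -2.3]
finger_gap: 0.197
finger_force: 59.8
```

Request:
jog_arm --targets '[0.5,0,0,0,0.5,-0.1,0,0,0.5,0,0,0,0.5,0,0,0]'

```text
t: 16.55
ee_pos: [0.4741, -0.0631, 0.0583]
eef_rot: [[-0.999, 0.043, -0.0], [0.043, 0.999, -0.0], [0.0, -0.0, -1.0]]
force: [-0.6, 0.1, -1.7]
finger_gap: 0.193
finger_force: 59.8
```

Request:
jog_arm --targets '[0.5,0,0,0,0.5,-0.1,0,0,0.5,0,0,0]'

```text
t: 16.85
ee_pos: [0.4755, -0.0632, 0.0583]
eef_rot: [[-0.999, 0.043, -0.0], [0.043, 0.999, 0.0], [0.0, 0.0, -1.0]]
force: [-0.3, -0.3, -1.6]
finger_gap: 0.196
finger_force: 59.8
```

Request:
jog_arm --targets '[0.5,0,0,0,0.5,0,0,0,0.5,0,0,0]'

```text
t: 17.15
ee_pos: [0.4771, -0.0632, 0.0583]
eef_rot: [[-0.999, 0.043, -0.0], [0.043, 0.999, -0.0], [0.0, -0.0, -1.0]]
force: [0.3, -0.1, -2.3]
finger_gap: 0.195
finger_force: 59.8
```

Request:
jog_arm --targets '[0.5,-0.1,0,0,0.5,0,0,0,0.5,0,0,0]'

```text
t: 17.45
ee_pos: [0.4785, -0.0633, 0.0583]
eef_rot: [[-0.999, 0.043, -0.0], [0.043, 0.999, 0.0], [0.0, 0.0, -1.0]]
force: [0.0, -0.7, -1.6]
finger_gap: 0.195
finger_force: 59.8
```

Request:
jog_arm --targets '[0.5,0,0,0,0.5,0,0,0]'

```text
t: 17.65
ee_pos: [0.4796, -0.0633, 0.0583]
eef_rot: [[-0.999, 0.043, 0.0], [0.043, 0.999, -0.0], [-0.0, -0.0, -1.0]]
force: [0.4, -0.4, -2.2]
finger_gap: 0.197
finger_force: 59.8
```

Request:
jog_arm --targets '[0.5,-0.1,0,0,0.5,0,0,0]'

```text
t: 17.85
ee_pos: [0.4806, -0.0634, 0.0583]
eef_rot: [[-0.999, 0.043, -0.0], [0.043, 0.999, 0.0], [0.0, 0.0, -1.0]]
force: [-0.2, -0.4, -1.2]
finger_gap: 0.195
finger_force: 59.8
```

Request:
jog_arm --targets '[0.4,0,0,0,0.4,0,0,0]'

```text
t: 18.05
ee_pos: [0.481, -0.0635, 0.0583]
eef_rot: [[-0.999, 0.043, -0.001], [0.043, 0.999, -0.0], [0.001, -0.0, -1.0]]
force: [-2.9, -2.0, -1.1]
finger_gap: 0.196
finger_force: 59.8
```

Request:
jog_arm --targets '[0.4,0,0,0,0.4,0,0,0]'

```text
t: 18.25
ee_pos: [0.4813, -0.0635, 0.0581]
eef_rot: [[-0.999, 0.042, -0.002], [0.042, 0.999, 0.0], [0.002, -0.0, -1.0]]
force: [-6.4, -2.8, 0.9]
finger_gap: 0.195
finger_force: 59.8
```

Request:
jog_arm --targets '[0.4,-0.1,0,0,0.4,0,0,0]'

```text
t: 18.45
ee_pos: [0.4816, -0.0636, 0.0581]
eef_rot: [[-0.999, 0.042, -0.003], [0.042, 0.999, 0.0], [0.003, -0.0, -1.0]]
force: [-7.7, -4.8, 2.2]
finger_gap: 0.194
finger_force: 59.8
```

Request:
jog_arm --targets '[0.4,0,0,0,0.4,0,0,0]'

```text
t: 18.65
ee_pos: [0.4819, -0.0636, 0.058]
eef_rot: [[-0.999, 0.042, -0.005], [0.042, 0.999, 0.0], [0.005, -0.0, -1.0]]
force: [-10.6, -5.4, 2.2]
finger_gap: 0.195
finger_force: 59.9
```

The dowel touches at about x = 481 mm, mainly on the +y prong (Fy is negative). I'm shifting -y to centre it.

Request:
jog_arm --targets '[-0.4,-0.3,0,0,0,-0.3,0,0]'

```text
t: 18.85
ee_pos: [0.4822, -0.0641, 0.0579]
eef_rot: [[-0.999, 0.043, -0.003], [0.043, 0.999, 0.0], [0.003, 0.0, -1.0]]
force: [-4.7, -1.4, -2.0]
finger_gap: 0.195
finger_force: 59.8
```

Request:
jog_arm --targets '[0.2,-0.3,0,0,0.2,0,0,0,0,0,0,0]'

```text
t: 19.15
ee_pos: [0.4828, -0.0644, 0.058]
eef_rot: [[-0.999, 0.042, -0.003], [0.042, 0.999, 0.0], [0.003, 0.0, -1.0]]
force: [-6.7, -3.7, -1.6]
finger_gap: 0.205
finger_force: 59.8
```

Request:
jog_arm --targets '[0,-0.3,0,0,0,-0.3,0,0]'

```text
t: 19.35
ee_pos: [0.4835, -0.065, 0.0582]
eef_rot: [[-0.999, 0.043, -0.001], [0.043, 0.999, 0.0], [0.001, 0.0, -1.0]]
force: [-2.4, -2.0, -1.3]
finger_gap: 0.196
finger_force: 59.8
```

Request:
jog_arm --targets '[0.3,0,0,0,0.3,0,0,0,0,0,0,0]'

```text
t: 19.65
ee_pos: [0.4839, -0.0651, 0.0582]
eef_rot: [[-0.999, 0.042, -0.001], [0.042, 0.999, -0.0], [0.001, -0.0, -1.0]]
force: [-5.0, -2.5, -0.7]
finger_gap: 0.196
finger_force: 59.8
```

Request:
jog_arm --targets '[0.1,-0.3,0,0,0.2,-0.3,0,0,0,0,0,0]'

```text
t: 19.95
ee_pos: [0.4844, -0.0654, 0.0582]
eef_rot: [[-0.999, 0.043, -0.001], [0.043, 0.999, 0.0], [0.001, 0.0, -1.0]]
force: [-4.6, -1.2, -1.1]
finger_gap: 0.197
finger_force: 59.8
```

Request:
jog_arm --targets '[0.2,-0.3,0,0,0.2,-0.2,0,0,0,0,0,0]'

```text
t: 20.25
ee_pos: [0.4844, -0.0655, 0.0582]
eef_rot: [[-0.999, 0.043, -0.002], [0.043, 0.999, 0.001], [0.002, 0.001, -1.0]]
force: [-5.6, 1.3, 0.5]
finger_gap: 0.195
finger_force: 59.8
```

Fy has flipped and the dowel has stopped advancing, so both prongs now hold it. I'm building the push to about 10 N.

Request:
jog_arm --targets '[0.3,0.1,0,0,0.3,0.1,0,0,0,0,0,0]'

```text
t: 20.55
ee_pos: [0.4846, -0.0655, 0.0581]
eef_rot: [[-0.999, 0.042, -0.003], [0.042, 0.999, 0.001], [0.003, 0.001, -1.0]]
force: [-8.7, -0.3, 0.9]
finger_gap: 0.197
finger_force: 59.8
```

Request:
jog_arm --targets '[0.2,0,0,0,0.1,0,0,0,0,0,0,0]'

```text
t: 20.85
ee_pos: [0.4847, -0.0655, 0.0581]
eef_rot: [[-0.999, 0.042, -0.003], [0.042, 0.999, 0.001], [0.003, 0.001, -1.0]]
force: [-8.5, 0.2, 1.5]
finger_gap: 0.196
finger_force: 59.9
```

Request:
jog_arm --targets '[0.2,0,0,0,0,0,0,0,0,0,0,0,0,0,0,0,0,0,0,0,0,0,0,0]'

```text
t: 21.45
ee_pos: [0.4848, -0.0655, 0.0581]
eef_rot: [[-0.999, 0.042, -0.003], [0.042, 0.999, 0.001], [0.004, 0.001, -1.0]]
force: [-9.7, 0.3, 1.9]
finger_gap: 0.196
finger_force: 59.9
```

Request:
jog_arm --targets '[0,0,0,0,0,0,0,0,0,0,0,0,0,0,0,0,0,0,0,0,0,0,0,0,0,0,0,0]'

```text
t: 22.15
ee_pos: [0.4848, -0.0655, 0.0581]
eef_rot: [[-0.999, 0.042, -0.003], [0.042, 0.999, 0.001], [0.003, 0.001, -1.0]]
force: [-9.1, -0.7, 2.7]
finger_gap: 0.196
finger_force: 59.9
```

Held at about 9.5 N for over a second. I'm backing out, lifting, and carrying it over the tray.

Request:
jog_arm --targets '[-1,0,0,0,-2,0.1,0,0,-5,0.2,0,0,-10,0.4,0,0,-15,0.7,0,0,-10,0.5,0,0,0,0,20,0,0,0,35,0,0,0,10,0,0,0,0,0]'

```text
t: 23.15
ee_pos: [0.4435, -0.0643, 0.1242]
eef_rot: [[-0.999, 0.043, 0.003], [0.043, 0.999, -0.001], [-0.003, -0.001, -1.0]]
force: [0.3, 0.0, -2.3]
finger_gap: 0.192
finger_force: 59.8
```

Request:
jog_arm --targets '[2,-20,0,0,4,-35,0,0,4,-38,0,2.5,4,-38,0,3,4,-38,0,3,4,-38,0,3,4,-22,0,2,2,-7,0,0,0,0,0,0,0,0,0,0]'

```text
t: 24.15
ee_pos: [0.4708, -0.2987, 0.1225]
eef_rot: [[-0.981, -0.192, -0.001], [-0.192, 0.981, 0.001], [0.001, 0.002, -1.0]]
force: [-0.0, 0.5, -1.4]
finger_gap: 0.198
finger_force: 59.8
```

Run:
```python
from h import *
c=snap('wrist','w4'); snap('top','top4'); s=manip.state(); print(s['ee_pos'],s['eef_rot'].round(3).tolist(),s['force'])
a=cv2.imread('pics/w4.png'); b=cv2.imread('pics/top4.png')[120:320,340:640]
b=cv2.resize(b,(400,267)); a=cv2.resize(a,(400,250)); o=np.vstack([a,b]); cv2.imwrite('pics/m4.png',o)
```

```text
[ 0.47100539 -0.29867097  0.12309526] [[-0.981, -0.192, -0.001], [-0.192, 0.981, 0.001], [0.0, 0.001, -1.0]] [ 0.30168074 -0.01116251 -1.9740514 ]
```

View pics/m4.png

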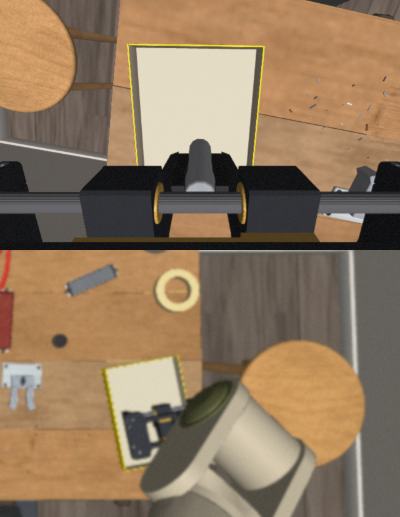

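The dowel hangs upright over the middle of the tray (wrist view, foot at about (200,145)). Lowering it.

Request:
jog_arm --targets '[0,0,-20,0,0,0,-20,0,0,0,-14,0,0,0,-6,0,0,0,-1,0,0,0,0,0,0,0,0,0]'

```text
t: 24.95
ee_pos: [0.4714, -0.3001, 0.0631]
eef_rot: [[-0.981, -0.192, 0.001], [-0.192, 0.981, -0.001], [-0.001, -0.001, -1.0]]
force: [-0.2, -0.8, -0.9]
finger_gap: 0.197
finger_force: 59.8
```

Request:
jog_arm --targets '[0,0,-0.7,0,0,0,-0.7,0,0,0,0,0]'

```text
t: 25.25
ee_pos: [0.4711, -0.3, 0.061]
eef_rot: [[-0.981, -0.192, 0.0], [-0.192, 0.981, -0.0], [-0.0, -0.0, -1.0]]
force: [-0.1, 0.4, -0.7]
finger_gap: 0.194
finger_force: 59.8
```

Request:
jog_arm --targets '[0,0,-0.5,0,0,0,-0.5,0,0,0,0,0]'

```text
t: 25.55
ee_pos: [0.4711, -0.3, 0.0598]
eef_rot: [[-0.981, -0.192, -0.0], [-0.192, 0.981, 0.0], [0.0, 0.0, -1.0]]
force: [-0.2, 0.1, -1.9]
finger_gap: 0.199
finger_force: 59.8
```

Request:
jog_arm --targets '[0,0,-0.5,0,0,0,-0.5,0,0,0,0,0]'

```text
t: 25.85
ee_pos: [0.4711, -0.3, 0.0588]
eef_rot: [[-0.981, -0.192, -0.0], [-0.192, 0.981, 0.0], [0.0, 0.0, -1.0]]
force: [-0.1, -0.0, -1.9]
finger_gap: 0.197
finger_force: 59.8
```

Request:
jog_arm --targets '[0,0,-0.4,0,0,0,-0.4,0,0,0,0,0]'

```text
t: 26.15
ee_pos: [0.4711, -0.3, 0.058]
eef_rot: [[-0.981, -0.192, -0.0], [-0.192, 0.981, 0.0], [0.0, 0.0, -1.0]]
force: [-0.3, 0.0, -0.5]
finger_gap: 0.198
finger_force: 59.8
```

Request:
jog_arm --targets '[0,0,-0.4,0,0,0,0,0,0,0,0,0]'

```text
t: 26.45
ee_pos: [0.4711, -0.3001, 0.0578]
eef_rot: [[-0.981, -0.192, 0.0], [-0.192, 0.981, -0.0], [-0.0, -0.0, -1.0]]
force: [-0.4, -0.3, -0.1]
finger_gap: 0.196
finger_force: 59.8
```

Touching the floor. Press a hair more, then open and rise.

Request:
jog_arm --targets '[0,0,-0.4,0,0,0,0,0]'

```text
t: 26.65
ee_pos: [0.4712, -0.3001, 0.0578]
eef_rot: [[-0.981, -0.192, 0.0], [-0.192, 0.981, -0.0], [-0.0, -0.0, -1.0]]
force: [-1.4, 1.6, 4.0]
finger_gap: 0.197
finger_force: 59.9
```

Request:
jog_arm --targets '[0,0,0,0,0,0,0,0,0,0,0,0,0,0,0,0,0,0,0,0,0,0,0,0,0,0,0,0,0,0,0,0]' --fingers 60 --squeeze 10

```text
t: 27.45
ee_pos: [0.4711, -0.3, 0.0573]
eef_rot: [[-0.981, -0.192, 0.0], [-0.192, 0.981, -0.0], [-0.0, -0.0, -1.0]]
force: [-0.6, -0.5, -0.4]
finger_gap: 0.683
finger_force: 0.0
```

Request:
jog_arm --targets '[0,0,5,0,0,0,15,0,0,0,25,0,0,0,30,0,0,0,30,0,0,0,10,0,0,0,0,0,0,0,0,0]'

```text
t: 28.25
ee_pos: [0.4708, -0.2997, 0.1712]
eef_rot: [[-0.981, -0.192, -0.001], [-0.192, 0.981, 0.001], [0.001, 0.001, -1.0]]
force: [-0.4, 0.7, 0.4]
finger_gap: 0.681
finger_force: 0.0
```

Run:
```python
from h import *
c=snap('wrist','w5'); snap('side','s5'); s=manip.state(); print(s['ee_pos'],s['force'],s['finger_gap'])
a=cv2.imread('pics/w5.png'); b=cv2.imread('pics/side0.png')[150:300,300:450];b2=cv2.imread('pics/s5.png')[150:300,300:450]
o=np.vstack([cv2.resize(a,(480,300)),np.hstack([cv2.resize(x,(240,240)) for x in(b,b2)])]); cv2.imwrite('pics/m5.png',o)
```

```text
[ 0.47071781 -0.29968339  0.1708013 ] [ 0.57177745 -0.41748591 -1.24161155] 0.6829287226433308
```

View pics/m5.png

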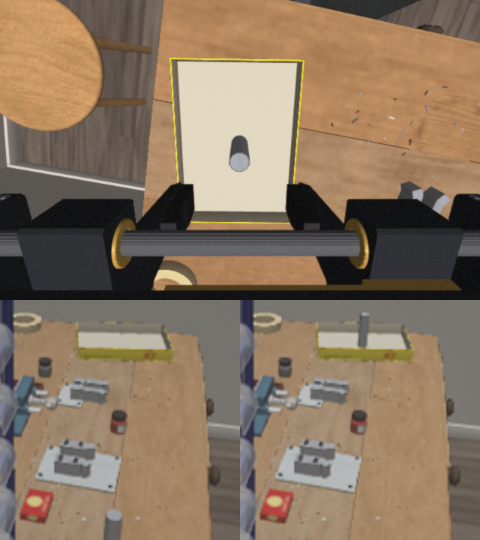

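The dowel stands upright in the middle of the tray (wrist view (239,153), side view (364,330)). The jars and matchbox haven't moved.

```bash
python3 -c "
from cell import manip
print(manip.job_done())"
```

```text
the job is handed in; nothing more can be done
None
```

The job is handed in, with no verdict returned: the dowel went through the go gap with no contact felt, was held in the no-go fork at about 9–10 N for over a second (peak about 12 N), and now stands upright in the yellow tray with the jars and matchbox unmoved.

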